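Tuck copper flashing under a model roof's shingle and hold it pressed flat

ROBOT

A 7-joint arm with a two-finger parallel gripper is mounted at the origin on the work surface. World frame = base frame: x ahead of the robot, y to its left, z up, the work surface at z = 0. Lengths are in m, angles in rad, forces in N, time in s.
With the tool pointing down it reaches from about 0.4 to 0.925 m from the base axis. Payload 4.1 kg.
Tool frame: the origin (TCP) lies midway between the tips of the shut fingers; the grasp point (between the pads) lies env.pinch_z behind it (env.pinch_z is the distance from the TCP to the grasp point, in m); z points along the fingers, y is the line along which they close (so a half turn about z gives the same grasp; the last joint's range is limited). The gripper opens to 85 mm and grips with 20 to 120 N. Pads are 22 mm wide; open, the fingers measure 114 mm over their backs; the gripper's body (76 mm by 85 mm) begins 54 mm behind the grasp point. The pads swing forward as they close: fully open they stand 13 mm farther back than shut.
Start: joints at [-1.354, 0.398, 0.045, 1.537, -0.019, 1.207, -0.051], TCP at [0.202, 0.618, 0.231] pointing down, gripper open.
Joint ranges: [-2.82, 2.82], [-0.49, 2.23], [-1.37, 1.46], [0, 2.46], [-1.36, 4.5], [0.23, 2], [-2.94, 2.94]. Speed limits (rad/s): [2.57, 2.57, 3.14, 3.14, 3.14, 3.14, 3.14].

INTERFACE

Orientations are given as a unit quaternion [x, y, z, w].
In Python, from rig import env gives the robot as it stands.
- The arm moves only by the shell command python3 drive.py 'ROWS'. ROWS is a JSON list of rows, 1 to 10 of them, each of 7 numbers: dx, dy, dz in m, then a rotation vector rx, ry, rz in rad, then the finger opening in m; each row is the pose to reach, as a shift and turn from the pose commanded when the command began, along the tool's axes at that moment; what a row does not reach only later rows make up. A row lasts 1/10 s, in which the tool goes at most 0.05 m and 0.15 rad, less where a joint would pass 70% of its speed; a pose out of reach is approached as far as the arm can. The fingers move at their own pace and stop on an object; the grip force is fixed at half the most. Time passes only in rows, so rows that do not move let the fingers close. It prints the time, the measured TCP pose, the force, the opening and the grip force at its end.
- env.get_obs(): the state, without advancing time (a new reading comes with each control period).
- env.get_image(name): name is "side" or "top"; returns (picture, depth): 384x512x3 uint8, red, green, blue; 384x512 float32, m along the optical axis (not along the pixel's ray), 0 where there is no reading.
- env.camera_info(name): a dict with "fx", "fy", "cx", "cy" (pixels), "D" ([k1, k2, p1, p2, k3] as OpenCV has them; the pictures are not rectified), "world_from_camera" (4x4, takes a point from camera to world coordinates). Camera axes: x right, y up, looking along -z (the intrinsics and any distortion apply to the point x, -y, -z); pixel columns grow to the right and rows downward; lengths in m; the calibration is good to about 2 mm. A picture is of the moment at which its call begins. camera_info takes no time and is no camera call.
- env.job_done(): hands the job in; it is judged then, once.
The state is a dict: "clock": time; "joint_pos": joint angles; "dq": joint speeds; "effort": joint torques, N m; "ee_pos": TCP position; "tcp_rot": TCP orientation; "force": force on the tool from outside, world axes, zero at the start; "wrist_torque": the same for the moment, N m; "opening": finger opening in m; "finger_force": force on a finger pad.
Only numpy, scipy, OpenCV 4.12 (cv2) and the standard library are available. Lean on these libraries where they do the work, as an engineer would, in place of code of your own. Each camera call takes 0.05 s, during which the arm holds its last target. There are 200 camera calls.

TASK

Pick up the copper flashing by its upstand and slide its free edge under the hinged lowest shingle course of the model roof, without prising the shingles up, until it is fully home against the batten underneath, square to the roof and centred between the two blue marks. Then press it down flat on the roof deck with a steady push of about 10 N, and finish while still holding it pressed there; do not let go. Leave the paint jar, steel cup and brush pot alone.

Things in the scene. Friction and masses are not known exactly. Their poses are not given: they have to be found in the camera images.
- flashing: Copper L-section, 0.11-0.23 kg: flat flange 80 (x) x 140 (y) x 4 mm; darker upstand 10 mm thick, 140 mm long, its top 45 mm above the flange's underside, along the rear (-x) edge (centre at x = -35 mm). Origin: centre of the flange's underside, z up. The free edge, at x = +40 mm, goes under the shingle. Starts flat on the bench (z = 0), turned up to 0.4 rad; grasp the upstand from above.
- edge (a point): Middle of the flashing's free edge, at its underside (flashing frame x = +40 mm).
- roof: Fixed model roof, left or right of the flashing, turned up to 0.3 rad. Origin on the bench under its centre; x up the roof to the shingles, y along the courses. Plywood deck 260 (x) x 220 x 15 mm on foam, its top 27 mm above the bench. Blue-grey shingles on the +x part; red chimney footprint painted on the -x part. Blue 6 mm lines along x at y = +-74.5 mm show where the flashing's ends go.
- seat (a point): Where the flashing's origin belongs when home: on the deck's top (27 mm above the bench), roof x = +12 mm, y = 0. Axes as the roof's; the flashing's x and y must point the same way. It sinks with the deck.
- lip (a point): Middle of the free lower edge (facing the roof's -x) of the lowest shingle course, at its underside: roof x = +20 mm, 8 mm above the deck. The course is one plate 220 mm wide, 5 mm thick; the open slot under it is 8 mm high and ends 32 mm behind this edge at a batten, the flashing's stop. From 54 mm behind the edge fixed courses lap over it, to 30 mm above the deck.
- shingle (a joint): Lift of the lowest shingle course about its hinge, 65 mm behind its free edge: 0 = lying down, positive = free edge raised (rad). About 1 N at the edge lifts it; it falls back by itself.
- deck (a joint): How far the deck, with the shingles and seat, has sunk on its foam strips (m): 0 = unloaded, at most 0.010. Starts to sink at 1.5 N, then 2 N per mm (10 N: about 4 mm). It only moves vertically.
- paint_jar: Bystander: blue paint jar with white cap, 56 mm in diameter, 65 mm high; origin at the centre of its base.
- steel_cup: Bystander: small open steel cup, 72 mm in diameter, 34 mm high; origin at the centre of its base.
- brush_pot: Bystander: pale clear pot with brushes, 68 mm in diameter, about 150 mm high; origin at the centre of its base.

How it is judged:
By the outcome, as a careful person would: the job done as asked, in the order asked, and still so for the second after the job is handed in, while the arm keeps its last pose, push and grip.
It also fails if it takes over 48 s, if anything falls off the work surface, if the arm or the gripper's body presses on something with over 40 N, if the wrist force passes 120 N, or if a joint passes its speed limit or range.

## Working session

There is one attempt and no reset: what is moved stays moved. The work goes in short steps, Python scripts to look and compute and a shell command to move; the robot and the scene stay as the last step left them, time stands still between calls to the robot, and variables do not carry over. Pictures are saved under pics/ and viewed, at most 10 in all, crops included, and the job is handed in when it is done.

```bash
ls; mkdir -p pics
cat > h.py <<'E'
import numpy as np, cv2
from rig import env
from scipy.spatial.transform import Rotation as R
def p2w(name,u,v,depth=None,z=None):
    c=env.camera_info(name);K=np.array([[c['fx'],0,c['cx']],[0,c['fy'],c['cy']],[0,0,1.]])
    q=cv2.undistortPoints(np.array([[[u,v]]],float),K,np.array(c['D'],float))[0,0]
    T=np.array(c['world_from_camera']);d=T[:3,:3]@np.array([q[0],-q[1],-1.]);o=T[:3,3]
    s=depth if depth is not None else (z-o[2])/d[2]
    return o+s*d
def cloud(name,D):
    c=env.camera_info(name);K=np.array([[c['fx'],0,c['cx']],[0,c['fy'],c['cy']],[0,0,1.]])
    v,u=np.mgrid[0:D.shape[0],0:D.shape[1]]
    q=cv2.undistortPoints(np.stack([u,v],-1).reshape(-1,1,2).astype(float),K,np.array(c['D'],float)).reshape(D.shape+(2,))
    T=np.array(c['world_from_camera'])
    return (np.stack([q[...,0],-q[...,1],-np.ones(D.shape)],-1)*D[...,None])@T[:3,:3].T+T[:3,3]
def w2p(name,P):
    c=env.camera_info(name);K=np.array([[c['fx'],0,c['cx']],[0,c['fy'],c['cy']],[0,0,1.]])
    T=np.linalg.inv(np.array(c['world_from_camera']));X=np.atleast_2d(P)@T[:3,:3].T+T[:3,3]
    X=X*[1,-1,-1];return cv2.projectPoints(X,np.zeros(3),np.zeros(3),K,np.array(c['D'],float))[0][:,0]
E
python3 - <<'E'
from h import *
for n in("top","side"):
    I,D=env.get_image(n);cv2.imwrite(f'pics/{n}0.png',I[...,::-1]);np.save(f'pics/{n}0.npy',D)
    print(n,{k:np.round(v,3).tolist() for k,v in env.camera_info(n).items()})
o=env.get_obs();print({k:np.round(v,4).tolist() for k,v in o.items()},env.pinch_z)
E
```

```text
drive.py
pics
rig.py
top {'fx': 390.848, 'fy': 390.848, 'cx': 250.856, 'cy': 192.42, 'D': [-0.009, 0.0, 0.0, 0.0, 0.0], 'world_from_camera': [[-0.002, 0.994, -0.112, 0.387], [-1.0, -0.002, -0.001, 0.015], [-0.001, 0.112, 0.994, 1.102], [0.0, 0.0, 0.0, 1.0]]}
side {'fx': 466.706, 'fy': 466.706, 'cx': 255.113, 'cy': 191.283, 'D': [-0.011, 0.0, 0.0, 0.0, 0.0], 'world_from_camera': [[0.736, 0.407, -0.541, -0.304], [-0.677, 0.444, -0.587, -0.863], [0.001, 0.798, 0.602, 0.943], [0.0, 0.0, 0.0, 1.0]]}
{'clock': 0.1, 'joint_pos': [-1.354, 0.3991, 0.045, 1.5377, -0.0187, 1.2069, -0.0507], 'dq': [-0.0005, -0.0001, 0.0004, -0.0048, -0.0012, -0.002, 0.001], 'effort': [0.0035, -47.6266, 1.3704, -25.4949, 0.0119, 0.0051, 0.0], 'ee_pos': [0.2017, 0.6173, 0.2304], 'tcp_rot': [0.1572, 0.9876, -0.0008, -0.0001], 'force': [0.0152, -0.7494, -0.7594], 'wrist_torque': [-0.0113, 0.03, 0.0264], 'finger_force': 0.0, 'opening': 0.0852} 0.0187
```

View pics/top0.png

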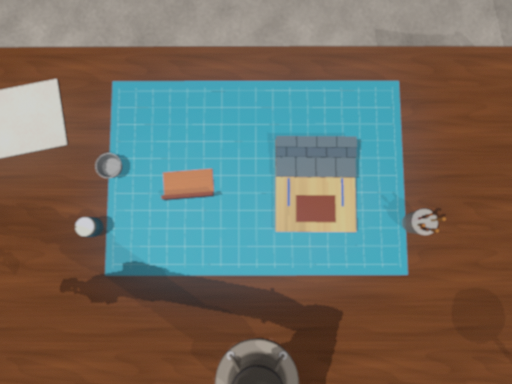

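View pics/side0.png

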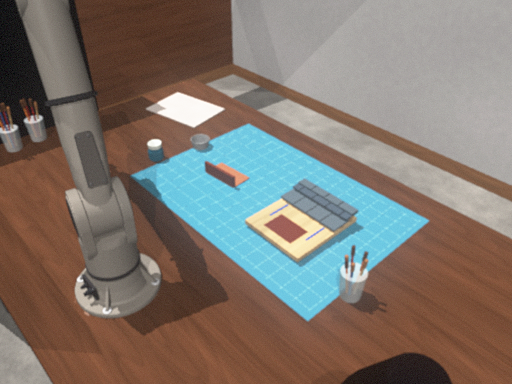

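The top view shows the flashing at about (188,184), with its upstand on the robot side. The roof is at (316,184) with its shingles away from the robot. The bystanders are clear at the edges. Next I enlarge both.

Run:
```python
from h import *
I=cv2.imread('pics/top0.png')
a=cv2.resize(I[160:210,152:227],None,fx=8,fy=8,interpolation=cv2.INTER_CUBIC)
b=cv2.resize(I[130:240,265:367],None,fx=5.4,fy=5.4,interpolation=cv2.INTER_CUBIC)
cv2.imwrite('pics/fl.png',a);cv2.imwrite('pics/rf.png',b)
D=np.load('pics/top0.npy');P=cloud('top',D)
# flashing: height masks
reg=np.zeros(D.shape,bool);reg[160:210,152:227]=1
print('bench z',np.median(P[160:165,152:227,2]))
m=reg&(P[...,2]>.025);q=P[m];print('upstand',m.sum(),cv2.minAreaRect(q[:,:2].astype(np.float32)),np.median(q[:,2]))
hsv=cv2.cvtColor(I,cv2.COLOR_BGR2HSV)
m=reg&((hsv[...,0]<20)&(hsv[...,1]>90));q=P[m];print('copper',m.sum(),[np.round(x,4) for x in cv2.minAreaRect(q[:,:2].astype(np.float32))])
reg[:]=0;reg[130:240,265:367]=1
m=reg&(P[...,2]>.015);q=P[m];print('roof',m.sum(),[np.round(x,4) for x in cv2.minAreaRect(q[:,:2].astype(np.float32))])
m=reg&(hsv[...,2]<150)&((hsv[...,0]<10)|(hsv[...,0]>170))&(hsv[...,1]>120);q=P[m];print('red',m.sum(),q.mean(0),[np.round(x,4) for x in cv2.minAreaRect(q[:,:2].astype(np.float32))])
```

```text
bench z 0.0013016048798761837
upstand 248 ((0.47143784165382385, 0.12574638426303864), (0.26918280124664307, 0.0710340291261673), 67.36315155029297) 0.0456225927541829
copper 1215 [array([0.5041, 0.1261]), array([0.2973, 0.1257]), np.float64(66.3493)]
roof 7757 [array([ 0.5235, -0.1286]), array([0.2729, 0.2879]), np.float64(0.0724)]
red 880 [ 0.46324141 -0.1606455   0.03260758] [array([ 0.4513, -0.0958]), array([0.0837, 0.2426]), np.float64(11.0991)]
```

View pics/fl.png

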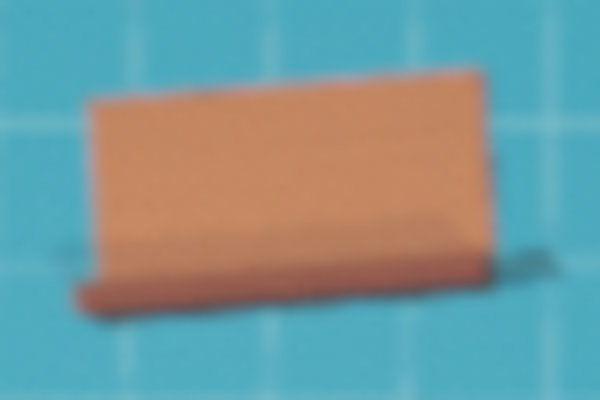

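View pics/rf.png

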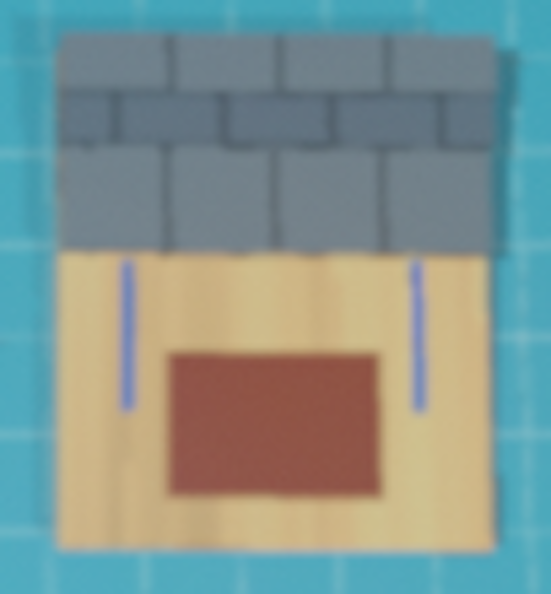

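```bash
cat > fit.py <<'E'
from h import *
from scipy.optimize import least_squares,minimize
def pose(p): c,s=np.cos(p[2]),np.sin(p[2]);return np.array([[c,-s],[s,c]])
def tw(p,X,z0=0): X=np.array(X,float);return np.c_[X[:,:2]@pose(p).T+p[:2],X[:,2]+z0]
def box(x0,x1,y0,y1,z0,z1): return [[x,y,z] for x in(x0,x1) for y in(y0,y1) for z in(z0,z1)]
PARTS=[box(-.04,.04,-.07,.07,0,.004),box(-.04,-.03,-.07,.07,0,.045)]
def flash(name,I,roi,p0,S=8,z0=0,mask=None):
    y0,y1,x0,x1=roi;c=cv2.resize(I[y0:y1,x0:x1],None,fx=S,fy=S,interpolation=cv2.INTER_CUBIC)
    h=cv2.cvtColor(c,cv2.COLOR_BGR2HSV);m=(((h[...,0]<25)|(h[...,0]>170))&(h[...,1]>70)).astype(np.uint8)
    def ren(p):
        o=np.zeros_like(m)
        for b in PARTS:
            u=(w2p(name,tw(p,b,z0))-[x0,y0]+.5)*S-.5
            cv2.fillConvexPoly(o,cv2.convexHull(np.round(u*16).astype(np.int32)),1,shift=4)
        return o
    f=lambda p:(ren(p)!=m).sum()
    r=minimize(f,p0,method='Nelder-Mead',options=dict(initial_simplex=[p0]+[np.add(p0,d) for d in([.01,0,0],[0,.01,0],[0,0,.1])],xatol=1e-5,fatol=1))
    return r.x,r.fun/m.sum()
E
python3 - <<'E'
from fit import *
I=cv2.imread('pics/top0.png')
c=p2w('top',188,182,z=.004);p0=[c[0],c[1],.05]
pf,e=flash('top',I,(160,210,152,227),p0);print('flash top',pf,e)
J=cv2.imread('pics/side0.png');q=w2p('side',[[*pf[:2],.02]])[0].astype(int)
print('flash side',flash('side',J,(q[1]-28,q[1]+28,q[0]-40,q[0]+40),list(pf)))
g=lambda u,v,z:p2w('top',(u+.5)/5.4-.5+265,(v+.5)/5.4-.5+130,z=z)[:2]
ob=[((127,262),(None,.0745),.027),((127,411),(None,.0745),.027),((416,262),(None,-.0745),.027),((420,411),(None,-.0745),.027),
((57,250),(.02,.11),.04),((492,255),(.02,-.11),.04),((57,550),(-.13,.11),.027),((495,551),(-.13,-.11),.027)]
W=np.array([g(*o[0],o[2]) for o in ob])
def res(p):
    L=(W-p[:2])@pose(p); return [L[i,k]-o[1][k] for i,o in enumerate(ob) for k in(0,1) if o[1][k] is not None]
r=least_squares(res,[.5,-.13,0]);print('roof',r.x,np.round(np.array(res(r.x))*1e3,1))
np.save('roof.npy',r.x);np.save('fl.npy',pf)
E
```

```text
flash top [0.53749637 0.19354567 0.07255401] 0.1285502238964214
flash side (array([0.54241718, 0.19536248, 0.15152027]), np.float64(1.0969365741406587))
roof [ 0.52982497 -0.16164949 -0.00657528] [-0.1  0.3  0.  -0.4  1.2  1.2 -0.4 -0.2 -0.6  0.7 -0.1 -1.5]
```

Run:
```python
from fit import *
pf=np.load('fl.npy');pr=np.load('roof.npy');out=[]
for n,roi,S in(('top',(160,210,152,227),8),('side',(145,205,190,265),8)):
    I=cv2.imread(f'pics/{n}0.png');y0,y1,x0,x1=roi;c=cv2.resize(I[y0:y1,x0:x1],None,fx=S,fy=S,interpolation=cv2.INTER_CUBIC)
    for b in PARTS:
        u=(w2p(n,tw(pf,b))-[x0,y0]+.5)*S-.5;cv2.polylines(c,[cv2.convexHull(np.round(u).astype(np.int32))],1,(0,255,0))
    out.append(c)
c=np.vstack(out);cv2.imwrite('pics/ov.png',cv2.resize(c,None,fx=.65,fy=.65,interpolation=cv2.INTER_AREA))
```

```text
(no output)
```

View pics/ov.png

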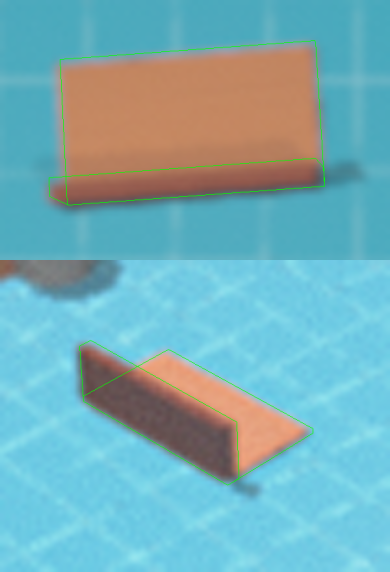

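The overlay matches in both views. The flashing is at (0.537, 0.1935, 0.073 rad) and the roof at (0.530, -0.162, -0.007 rad).

```bash
cat >> h.py <<'E'
def go(x,y,z,head):
    """shift+rotvec in tool axes to TCP (x,y,z), pointing down, tool y at heading"""
    o=env.get_obs();A=R.from_quat(o['tcp_rot']);yv=np.array([np.cos(head),np.sin(head),0]);zv=np.array([0,0,-1.])
    B=R.from_matrix(np.c_[np.cross(yv,zv),yv,zv])
    print('t',o['clock'],'row',np.round(A.inv().apply(np.array([x,y,z])-o['ee_pos']),4),np.round((A.inv()*B).as_rotvec(),4),'F',np.round(o['force'],2),'open',o['opening'])
E
python3 - <<'E'
from h import *
p=np.load('fl.npy');c,s=np.cos(p[2]),np.sin(p[2]);print(p[0]-.035*c,p[1]-.035*s)
go(p[0]-.035*c,p[1]-.035*s,.11,p[2])
E
```

```text
0.5025884553033725 0.1910085065938363
t 0.1 row [-0.4184 -0.3116  0.121 ] [-1.4000e-03  1.1000e-03  1.1825e+00] F [ 0.02 -0.75 -0.76] open 0.08516639101002903
```

```bash
r="[-0.4184,-0.3116,0.121,-0.001,0.001,1.1825,0.085]"; python3 drive.py '[[-0.2,-0.15,0.05,0,0,0.6,0.085],[-0.4184,-0.3116,0.121,-0.0014,0.0011,1.1825,0.085],[-0.4184,-0.3116,0.121,-0.0014,0.0011,1.1825,0.085],[-0.4184,-0.3116,0.121,-0.0014,0.0011,1.1825,0.085],[-0.4184,-0.3116,0.121,-0.0014,0.0011,1.1825,0.085],[-0.4184,-0.3116,0.121,-0.0014,0.0011,1.1825,0.085],[-0.4184,-0.3116,0.121,-0.0014,0.0011,1.1825,0.085],[-0.4184,-0.3116,0.121,-0.0014,0.0011,1.1825,0.085],[-0.4184,-0.3116,0.121,-0.0014,0.0011,1.1825,0.085],[-0.4184,-0.3116,0.121,-0.0014,0.0011,1.1825,0.085]]'
python3 -c "
from h import *
go(.5026,.1910,.11,.0726)"
```

```text
clock: 1.1
ee_pos: [0.4834, 0.2185, 0.1179]
tcp_rot: [0.681, 0.732, 0.001, -0.0]
force: [0.7, 1.1, 1.0]
opening: 0.0851
finger_force: 0.0
t 1.1 row [-0.0288  0.0172  0.0079] [ 0.0004 -0.0017  0.0005] F [0.72 1.05 0.96] open 0.08508301351617686
```

```bash
python3 drive.py '[[0,0,0,0,0,0,0.085],[0,0,0,0,0,0,0.085],[0,0,0,0,0,0,0.085]]'
python3 -c "
from h import *
go(.5026,.1910,.11,.0726)"
```

```text
clock: 1.4
ee_pos: [0.4821, 0.2214, 0.1183]
tcp_rot: [0.68, 0.733, 0.001, -0.001]
force: [-0.3, 0.9, -0.2]
opening: 0.0847
finger_force: 0.0
t 1.4 row [-0.0319  0.0182  0.0083] [-0.0001 -0.0024  0.0018] F [-0.35  0.92 -0.21] open 0.0847463249772917
```

```bash
python3 drive.py '[[-0.032,0.018,0,0,-0.0024,0.0018,0.085],[-0.032,0.018,0.03,0,-0.0024,0.0018,0.085],[-0.032,0.018,0.05,0,-0.0024,0.0018,0.085],[-0.032,0.018,0.05,0,-0.0024,0.0018,0.085],[-0.032,0.018,0.05,0,-0.0024,0.0018,0.085],[-0.032,0.018,0.05,0,-0.0024,0.0018,0.085]]'
python3 - <<'E'
from h import *
go(.5026,.1910,.013,.0726)
for n in("top","side"):
    I,D=env.get_image(n);cv2.imwrite(f'pics/{n}1.png',I[...,::-1])
a=cv2.imread('pics/top1.png')[130:230,130:250];b=cv2.imread('pics/side1.png')[90:210,170:290]
cv2.imwrite('pics/ap.png',np.hstack([cv2.resize(a,(480,400),interpolation=2),cv2.resize(b,(300,300),interpolation=2).repeat(1,0) if 0 else cv2.resize(b,(400,400),interpolation=2)])[:, :800])
E
```

```text
clock: 2.0
ee_pos: [0.5038, 0.191, 0.0697]
tcp_rot: [0.681, 0.732, 0.001, 0.001]
force: [-0.1, 0.6, -0.3]
opening: 0.0853
finger_force: 0.0
t 2.0 row [ 0.0001 -0.0013  0.0567] [ 0.0026 -0.0005  0.0001] F [-0.06  0.63 -0.29] open 0.08532751105718914
```

View pics/ap.png

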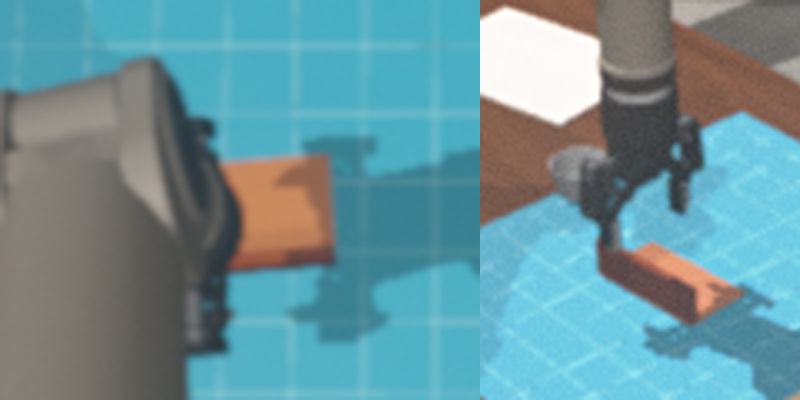

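Run:
```python
from h import *
h=.0726
for s in(-.048,.048): print(w2p('side',[[.5038+s*np.cos(h),.191+s*np.sin(h),.083]]))
```

```text
[[208.82738985 164.50118558]]
[[229.59230373 153.18028837]]
```

```bash
python3 drive.py '[[0,-0.0013,0.035,0.0026,0,0,0.085],[0,-0.0013,0.056,0.0026,0,0,0.085],[0,-0.0013,0.056,0.0026,0,0,0.085],[0,-0.0013,0.056,0.0026,0,0,0.085],[0,-0.0013,0.056,0.0026,0,0,0.085]]'
```

```text
clock: 2.6
ee_pos: [0.5032, 0.1899, 0.0139]
tcp_rot: [0.682, 0.732, 0.0, 0.0]
force: [0.1, 0.3, 0.5]
opening: 0.085
finger_force: 0.0
```

The fingertip projections agree with the picture, and the side view shows the fingers straddling the upstand. Next I close.

```bash
python3 drive.py '[[0,0,0,0,0,0,0.04],[0,0,0,0,0,0,0.0],[0,0,0,0,0,0,0.0],[0,0,0,0,0,0,0.0],[0,0,0,0,0,0,0.0],[0,0,0,0,0,0,0.0],[0,0,0,0,0,0,0.0],[0,0,0,0,0,0,0.0],[0,0,0,0,0,0,0.0]]'
python3 -c "
from h import *
o=env.get_obs();print(o['ee_pos'],o['force'],R.from_quat(o['tcp_rot']).as_matrix().round(4))"
```

```text
clock: 3.5
ee_pos: [0.5019, 0.1895, 0.0126]
tcp_rot: [0.682, 0.732, -0.001, -0.0]
force: [-0.4, 0.3, 3.3]
opening: 0.0091
finger_force: 59.0
[0.50191918 0.18947015 0.01256138] [-0.39994526  0.32687061  3.2930668 ] [[-7.070e-02  9.975e-01 -2.000e-03]
 [ 9.975e-01  7.070e-02 -7.000e-04]
 [-5.000e-04 -2.000e-03 -1.000e+00]]
```

```bash
python3 drive.py '[[0,0,-0.02,0,0,0,0],[0,0,-0.05,0,0,0,0],[0,0,-0.07,0,0,0,0],[0,0,-0.07,0,0,0,0],[0,0,-0.07,0,0,0,0],[0,0,-0.07,0,0,0,0]]'
python3 -c "
from h import *
go(.4568,-.1627,.085,-.0066)"
```

```text
clock: 4.1
ee_pos: [0.5007, 0.1891, 0.0809]
tcp_rot: [0.682, 0.732, -0.002, -0.001]
force: [-0.5, -0.7, -1.9]
opening: 0.0093
finger_force: 58.8
t 4.1 row [-0.3478 -0.0688 -0.0031] [-0.0047  0.002   0.0775] F [-0.49 -0.73 -1.89] open 0.009263258438945413
```

```bash
python3 drive.py '[[-0.03,-0.006,-0.003,0,0,0,0],[-0.348,-0.0688,-0.003,-0.0047,0.002,0.0775,0],[-0.348,-0.0688,-0.003,-0.0047,0.002,0.0775,0],[-0.348,-0.0688,-0.003,-0.0047,0.002,0.0775,0],[-0.348,-0.0688,-0.003,-0.0047,0.002,0.0775,0],[-0.348,-0.0688,-0.003,-0.0047,0.002,0.0775,0],[-0.348,-0.0688,-0.003,-0.0047,0.002,0.0775,0],[-0.348,-0.0688,-0.003,-0.0047,0.002,0.0775,0],[-0.348,-0.0688,-0.003,-0.0047,0.002,0.0775,0],[-0.348,-0.0688,-0.003,-0.0047,0.002,0.0775,0]]'
python3 drive.py '[[0,0,0,0,0,0,0],[0,0,0,0,0,0,0],[0,0,0,0,0,0,0]]'
python3 - <<'E'
from h import *
go(.4568,-.1627,.085,-.0066)
for n in("top","side"):
    I,D=env.get_image(n);cv2.imwrite(f'pics/{n}2.png',I[...,::-1])
a=cv2.imread('pics/top2.png')[125:245,250:390];b=cv2.imread('pics/side2.png')[140:270,220:370]
cv2.imwrite('pics/c2.png',np.hstack([cv2.resize(a,(400,343),interpolation=2),cv2.resize(b,(396,343),interpolation=2)]))
E
```

```text
clock: 5.1
ee_pos: [0.457, -0.1626, 0.0847]
tcp_rot: [0.71, 0.704, 0.001, -0.001]
force: [0.0, 1.0, -2.0]
opening: 0.0089
finger_force: 58.6
clock: 5.4
ee_pos: [0.4582, -0.1613, 0.0856]
tcp_rot: [0.709, 0.706, 0.001, 0.0]
force: [-0.1, -0.6, -1.9]
opening: 0.0091
finger_force: 58.6
t 5.4 row [-0.0014 -0.0014  0.0006] [ 0.0023 -0.0017  0.0022] F [-0.06 -0.6  -1.94] open 0.009053158140445066
```

View pics/c2.png

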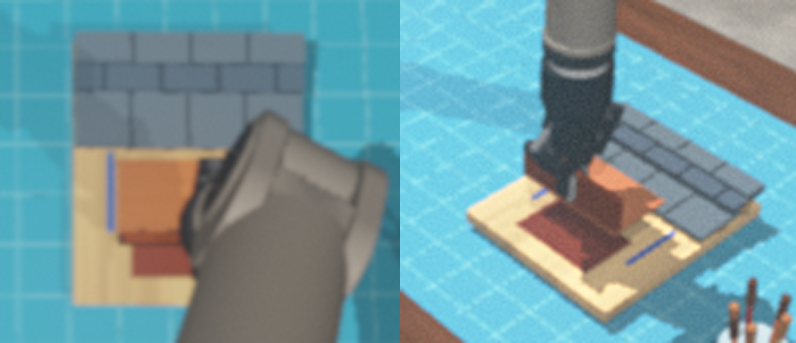

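Run:
```python
from fit import *
o=env.get_obs();A=R.from_quat(o['tcp_rot']).as_matrix();print(A.round(4));t=o['ee_pos'];h=np.arctan2(A[1,1],A[0,1])
p=[t[0]+.035*np.cos(h)-.0015*np.sin(-h)*-1*0,t[1]+.035*np.sin(h)+.0015,h];z0=t[2]-.0126
print(p,z0)
L=dict(FL=[.04,.07,.004],BL=[-.04,.07,.0],FR=[.04,-.07,.004],RRtop=[-.03,-.07,.045],RRbase=[-.04,-.07,0],RLtop=[-.04,.07,.045])
for k,v in L.items():
    w=tw(p,[v],z0);a=w2p('top',w)[0];b=w2p('side',w)[0]
    print(k,'top crop',((a-[250,125]+.5)*2.857-.5).round(1),'side crop',((b-[220,140]+.5)*2.64-.5+[400,0]).round(1))
Y=[cv2.resize(cv2.imread(f'pics/{n}2.png')[r[0]:r[1],r[2]:r[3]],None,fx=s,fy=s,interpolation=2) for n,r,s in(('top',(150,220,280,325),8.5),('side',(185,245,260,325),7.0))]
H=590
Y=[cv2.copyMakeBorder(y,0,H+10-y.shape[0],0,0,0) for y in Y]
for i,(n,r,s) in enumerate((('top',(150,220,280,325),8.5),('side',(185,245,260,325),7.0))):
    for b in PARTS:
        u=(w2p(n,tw(p,b,z0))-[r[2],r[0]]+.5)*s-.5;cv2.polylines(Y[i],[cv2.convexHull(np.round(u).astype(np.int32))],1,(0,255,0))
c=np.hstack(Y)[:, :800];print(c.shape);cv2.imwrite('pics/c3.png',c[:600])
```

```text
[[ 0.0051  1.      0.0026]
 [ 1.     -0.0051  0.0015]
 [ 0.0015  0.0026 -1.    ]]
[np.float64(0.4932307728709694), np.float64(-0.16040831499603664), np.float64(-0.005110320432232662)] 0.07315610402502132
FL top crop [118.5 159.4] side crop [573.1 142.9]
BL top crop [118.8 245.9] side crop [522.9 174.7]
FR top crop [269.5 159.9] side crop [664.2 200.5]
RRtop top crop [282.3 231.8] side crop [622.9 199.4]
RRbase top crop [270.5 246.4] side crop [613.7 236.1]
RLtop top crop [124.  242.6] side crop [523.5 142.9]
(600, 800, 3)
```

View pics/c3.png

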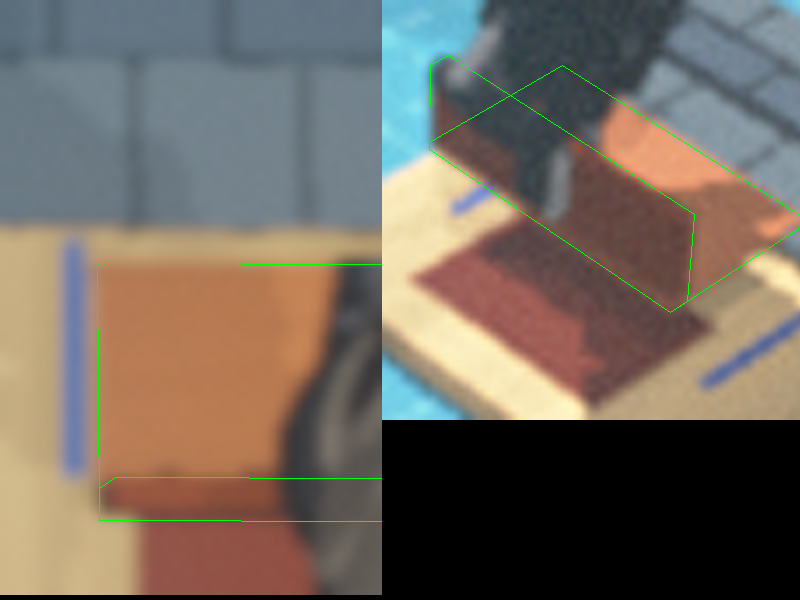

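The model overlay fits both views: the flashing is square, about flat and centred, and in front of the lip. Next I lower it in front of the slot.

```bash
python3 drive.py '[[-0.001,-0.001,0.015,0.002,0,0.002,0],[-0.001,-0.001,0.03,0.002,0,0.002,0],[-0.001,-0.001,0.04,0.002,0,0.002,0],[-0.001,-0.001,0.04,0.002,0,0.002,0],[-0.001,-0.001,0.04,0.002,0,0.002,0]]'
for i in 1 2 3; do python3 drive.py '[[0,0,0,0,0,0,0]]'>/dev/null; python3 -c "
from h import *
go(.4568,-.1627,.0415,-.0066)"; done
```

```text
clock: 6.0
ee_pos: [0.4573, -0.1635, 0.0459]
tcp_rot: [0.71, 0.704, 0.001, -0.0]
force: [-0.8, 0.5, -1.6]
opening: 0.0089
finger_force: 58.6
t 6.1 row [ 0.001  -0.001   0.0049] [ 0.002  -0.001  -0.0021] F [-0.02 -0.42 -1.26] open 0.009216822983890949
t 6.2 row [ 0.0009 -0.0009  0.0049] [ 0.002  -0.0012 -0.0021] F [ 0.01  0.28 -2.74] open 0.008990306391372771
t 6.3 row [ 0.0008 -0.0007  0.0047] [ 0.0016 -0.0013 -0.0021] F [ 0.57 -0.55 -2.12] open 0.009210005462107358
```

```bash
python3 drive.py '[[0.0008,0,0.0025,0.002,-0.001,-0.002,0],[0.0008,0,0.0048,0.002,-0.001,-0.002,0],[0.0008,0,0.0048,0.002,-0.001,-0.002,0],[0.0008,0,0.0048,0.002,-0.001,-0.002,0]]'
python3 -c "
from h import *
go(.4888,-.1629,.0415,-.0066)"
```

```text
clock: 6.7
ee_pos: [0.457, -0.1626, 0.0408]
tcp_rot: [0.709, 0.705, -0.001, -0.001]
force: [-0.6, -0.7, -1.2]
opening: 0.0091
finger_force: 58.6
t 6.7 row [-0.0001  0.0318 -0.0007] [-0.0018 -0.0003 -0.0001] F [-0.59 -0.69 -1.19] open 0.009087546542728963
```

```bash
python3 drive.py '[[0,0.008,-0.0006,-0.001,0,0,0],[0,0.016,-0.0006,-0.001,0,0,0],[0,0.024,-0.0006,-0.001,0,0,0],[0,0.032,-0.0006,-0.001,0,0,0],[0,0.032,-0.0006,-0.001,0,0,0],[0,0.032,-0.0006,-0.001,0,0,0]]'
python3 - <<'E'
from h import *
go(.5068,-.1630,.0415,-.0066)
for n in("top","side"):
    I,D=env.get_image(n);cv2.imwrite(f'pics/{n}4.png',I[...,::-1])
a=cv2.imread('pics/top4.png')[140:220,270:330];b=cv2.imread('pics/side4.png')[170:250,260:365]
cv2.imwrite('pics/c4.png',np.hstack([cv2.resize(a,(300,400),interpolation=2),cv2.resize(b,(500,381),interpolation=2)[:381].copy() if 0 else cv2.copyMakeBorder(cv2.resize(b,(500,381),interpolation=2),0,19,0,0,0)]))
E
```

```text
clock: 7.3
ee_pos: [0.4891, -0.1629, 0.0414]
tcp_rot: [0.709, 0.705, -0.0, -0.0]
force: [-0.8, 0.6, -1.6]
opening: 0.0091
finger_force: 58.6
t 7.3 row [-0.      0.0177 -0.0001] [-0.0009 -0.0003  0.    ] F [-0.84  0.64 -1.64] open 0.009075875405333413
```

View pics/c4.png

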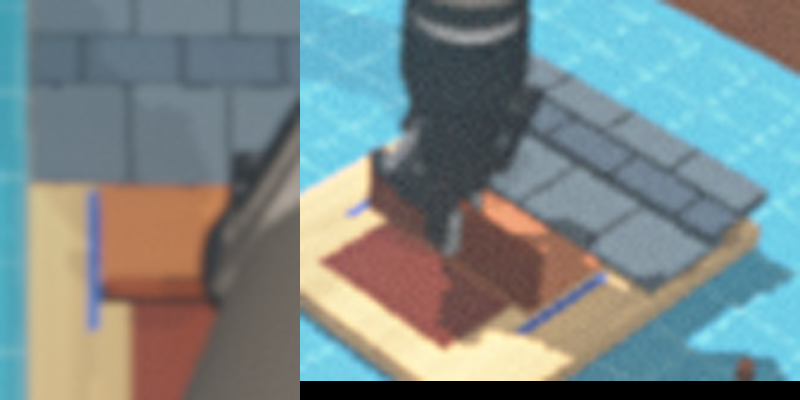

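The flange is under the shingle and the shingle is lying flat. The left end sits just inside the blue line in the top crop (about x=101 against 99). I continue to the batten.

```bash
python3 drive.py '[[0,0.006,0,-0.001,0,0,0],[0,0.012,0,-0.001,0,0,0],[0,0.015,0,-0.001,0,0,0],[0,0.015,0,-0.001,0,0,0]]'; python3 drive.py '[[0,0.001,0,0,0,0,0],[0,0.002,0,0,0,0,0],[0,0.002,0,0,0,0,0],[0,0.002,0,0,0,0,0]]'
python3 -c "
from h import *
go(.5068,-.1630,.0415,-.0066)"
```

```text
clock: 7.8
ee_pos: [0.505, -0.1629, 0.0416]
tcp_rot: [0.709, 0.705, 0.001, 0.0]
force: [-0.5, -0.4, -1.8]
opening: 0.0089
finger_force: 58.6
clock: 8.2
ee_pos: [0.506, -0.163, 0.0415]
tcp_rot: [0.71, 0.705, 0.0, 0.0]
force: [0.3, -0.1, -1.4]
opening: 0.0094
finger_force: 58.6
t 8.2 row [-0.      0.0008  0.    ] [ 0.0005 -0.0004 -0.0002] F [ 0.3  -0.1  -1.37] open 0.009350038729689716
```

```bash
for i in 1 2; do python3 drive.py '[[0,0.001,0,0,0,0,0],[0,0.001,0,0,0,0,0],[0,0.001,0,0,0,0,0]]' | grep -E 'ee_pos|force:'; done
```

```text
ee_pos: [0.5064, -0.163, 0.0414]
force: [-2.3, 0.6, -1.0]
finger_force: 58.9
ee_pos: [0.5065, -0.163, 0.0411]
force: [-5.9, 0.8, 0.5]
finger_force: 59.1
```

The flashing is home: batten contact at about 6 N. Next I press down.

```bash
python3 drive.py '[[0,0,0.001,0,0,0,0],[0,0,0.002,0,0,0,0],[0,0,0.003,0,0,0,0],[0,0,0.003,0,0,0,0],[0,0,0.003,0,0,0,0]]' | grep -E 'ee_pos|force:|rot'; python3 drive.py '[[0,0,0.001,0,0,0,0],[0,0,0.002,0,0,0,0],[0,0,0.002,0,0,0,0],[0,0,0.002,0,0,0,0]]' | grep -E 'ee_pos|force:|rot'; python3 -c "
from h import *
o=env.get_obs();print(o['wrist_torque']);go(.5068,-.1630,.0365,-.0066)"
```

```text
ee_pos: [0.5064, -0.1629, 0.0383]
tcp_rot: [0.71, 0.705, -0.0, -0.001]
force: [-5.4, 0.9, 2.8]
finger_force: 59.4
ee_pos: [0.5064, -0.1629, 0.0367]
tcp_rot: [0.71, 0.705, -0.0, -0.001]
force: [-6.6, 1.5, 5.3]
finger_force: 59.9
[-0.03091111  1.32481768 -0.0533951 ]
t 9.7 row [-0.0001  0.0004  0.0002] [-0.0025 -0.0015 -0.0005] F [-6.61  1.52  5.25] open 0.009512150640529491
```

```bash
python3 drive.py '[[0,0,0.001,0,0,0,0],[0,0,0.002,0,0,0,0],[0,0,0.003,0,0,0,0],[0,0,0.003,0,0,0,0],[0,0,0.003,0,0,0,0]]' | grep -E 'ee_pos|force:|rot'; for i in 1 2 3; do python3 drive.py '[[0,0,0,0,0,0,0],[0,0,0,0,0,0,0]]' | grep -E 'ee_pos|force:|rot';done
```

```text
ee_pos: [0.5064, -0.1629, 0.0342]
tcp_rot: [0.71, 0.705, -0.0, -0.002]
force: [-8.8, 1.8, 10.9]
finger_force: 60.7
ee_pos: [0.5065, -0.1629, 0.0342]
tcp_rot: [0.71, 0.705, -0.0, -0.002]
force: [-7.8, 1.6, 10.9]
finger_force: 60.7
ee_pos: [0.5064, -0.1629, 0.0342]
tcp_rot: [0.71, 0.705, -0.0, -0.002]
force: [-8.4, 2.1, 10.8]
finger_force: 60.7
ee_pos: [0.5064, -0.1629, 0.0342]
tcp_rot: [0.71, 0.705, -0.0, -0.002]
force: [-8.6, 1.3, 10.5]
finger_force: 60.7
```

```bash
python3 drive.py '[[0,0,-0.0006,0,0,0,0],[0,0,-0.0006,0,0,0,0],[0,0,-0.0006,0,0,0,0]]' | grep -E 'ee_pos|force:|rot'; python3 drive.py '[[0,0,0,0,0,0,0],[0,0,0,0,0,0,0]]'| grep -E 'clock|ee_pos|force:|rot'
python3 - <<'E'
from h import *
for n in("top","side"):
    I,D=env.get_image(n);cv2.imwrite(f'pics/{n}5.png',I[...,::-1])
a=cv2.imread('pics/top5.png')[140:220,270:330];b=cv2.imread('pics/side5.png')[170:250,260:365]
cv2.imwrite('pics/c5.png',np.hstack([cv2.resize(a,(300,400),interpolation=2),cv2.copyMakeBorder(cv2.resize(b,(500,381),interpolation=2),0,19,0,0,0)]))
E
```

```text
ee_pos: [0.5064, -0.1629, 0.0347]
tcp_rot: [0.71, 0.705, -0.0, -0.002]
force: [-7.7, 1.4, 9.5]
finger_force: 60.5
clock: 11.3
ee_pos: [0.5064, -0.1629, 0.0347]
tcp_rot: [0.71, 0.705, -0.0, -0.002]
force: [-9.3, 1.7, 10.1]
finger_force: 60.5
```

View pics/c5.png

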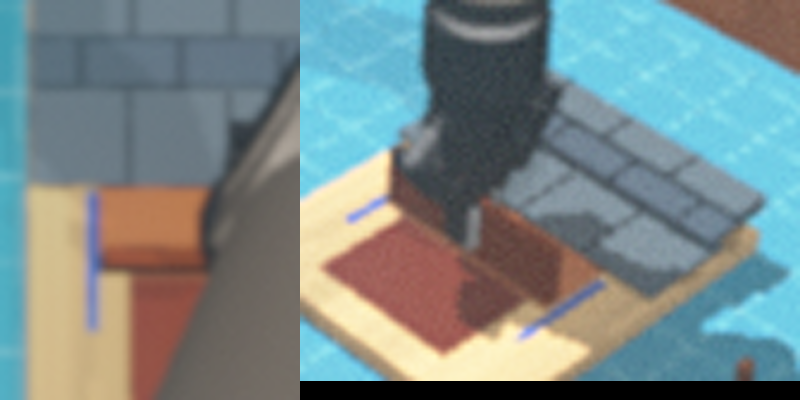

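The picture shows the flashing home under the flat shingle course. Its ends are just inside both blue lines (left end at crop x≈101, line edge ≈98), and it is held pressed at about 10 N.

```bash
python3 -c "
from rig import env
print(env.job_done())"
```

```text
the job is handed in; nothing more can be done
None
```

I handed the job in at about 11 s, with the flashing home against the batten, square and centred between the blue marks, and still gripped and pressed on the deck with about 10 N; the verdict was not shown.

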